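# Rake bread chunks into an even layer on a baking pan

### The arm

A 7-joint arm with a two-finger parallel gripper is mounted at the origin on the work surface. World frame = base frame: x ahead of the robot, y to its left, z up, the work surface at z = 0. Lengths are in m, angles in rad, forces in N, time in s.
With the tool pointing down it reaches from about 0.4 to 0.85 m from the base axis. Payload 10.4 kg.
Tool frame: the origin (TCP) lies on the front face of the gripper's body, between the roots of the fingers; the fingertips stand 73 mm ahead of it and the grasp point (between the pads) lies 54 mm ahead of it; z points along the fingers, y is the line along which they close (so a half turn about z gives the same grasp; the last joint's range is limited). The gripper opens to 85 mm and grips with 20 to 120 N. Pads are 22 mm wide; open, the fingers measure 114 mm over their backs; the gripper's body (76 mm by 85 mm) begins 54 mm behind the grasp point. The pads swing forward as they close: fully open they stand 13 mm farther back than shut.
Start: joints at [-1.282, 0.332, -0.065, 1.46, 0.022, 1.35, -0.088], TCP at [0.192, 0.595, 0.304] pointing down, gripper open.
Joint ranges: [-2.6, 2.6], [-0.5, 2.12], [-1.47, 1.34], [0.16, 2.42], [-1.27, 4.41], [0.06, 2.06], [-2.6, 2.6]. Speed limits (rad/s): [2.22, 2.22, 2.79, 2.79, 3.14, 3.14, 3.14].

### API

Orientations are given as a unit quaternion [x, y, z, w].
In Python, from workcell import manip gives the robot as it stands.
- The arm moves only by the shell command python3 -m jog 'ROWS' [FORCE]. ROWS is JSON, a list of rows, each an object with "grip": the gripper command: -1 is fully open, 1 is shut, values between are in proportion; "slide": the shift along the tool's x, y, z in cm, a list of three; "yaw": the turn about the tool's z in rad. A call has 1 to 8 rows; each row shifts and turns the commanded pose from where the row before left it, along the tool's axes as they then stand; what a row does not reach is not made up. A row lasts 1/10 s, in which the tool goes at most 50 mm and 8.59 degrees, less where a joint would pass 70% of its speed; a pose out of reach is approached as far as the arm can. A call with a gripper value outside its range is refused whole. The fingers move at their own pace and stop on an object; FORCE is the grip in N (left out, the last holds). Time passes only in rows, so rows that do not move let the fingers close. It gives the time, the measured TCP pose, the force, the opening and the grip force at its end, in the units of the state.
- manip.get_obs(): the state, without advancing time (a new reading comes with each control period).
- manip.camera(name): name is "scene" or "side" or "wrist"; returns the picture (400x640x3 uint8, blue, green, red); there is no depth.
- manip.calibration(name): a dict with "vfov" (degrees; the focal length in pixels is half the picture's height over the tangent of half this angle, whatever the lens; pixels are square), "cx", "cy" (the principal point, pixels), "k1" (the pictures are not rectified: a ray, as slopes to the right and down, at radius r is drawn at 1 + k1 r^2 times it, then the intrinsics apply), "camera_from_world" (4x4, takes a point from world to camera coordinates). Camera axes: x right, y down, z forward; pixel columns grow to the right and rows downward; lengths in m; the calibration is good to about 2 mm. A picture is of the moment at which its call begins: read the wrist's pose just before it. calibration takes no time and is no camera call; for the wrist camera it gives the pose at the moment of the call.
- manip.hand_in(): hands the job in; it is judged then, once.
Trained networks look in the newest picture that a camera, given by its name, has taken for a name from the list of things; names that differ only in an ending like _2 or _b are one class to them, and where a whole thing is asked for, a point or a joint stands for the part that bears it (a point fixed in the world has none). Each returns a list of dicts, best first, with "conf" (0 to 1); they miss things now and then, are a little off and sometimes report something else, mostly with a low value. They report only what shows in the picture. A call takes as long as a camera call.
- manip.masks_of(thing, camera): "region" (400x640 bool, what is visible of it) and "centre" ([column, row] in pixels, amid what is visible of it).
The state is a dict: "clock": time; "joint_pos": joint angles; "joint_velocities": joint speeds; "tau": joint torques, N m; "position": TCP position; "ee_rot": TCP orientation; "ft_force": force on the tool from outside, world axes, zero at the start; "torque": the same for the moment, N m; "grip_width": opening from 0.0 (shut) to 1.0 (fully open); "grasp_force": force on a finger pad.
Only numpy, scipy, OpenCV 4.12 (cv2) and the standard library are available. Lean on these libraries where they do the work, as an engineer would, in place of code of your own. Each camera call takes 0.05 s, during which the arm holds its last target. There are 200 camera calls.

### The job

The bread chunks for toasting are heaped two deep at one end of the baking pan: with the rake, draw them out into one even layer, a row across each end and a row across the middle, none on top of another and no part of the pan left bare. Rest the tines lightly on the pan's bed as you draw bread down to the empty end; do not press hard on pan or bread, spill a chunk or touch the bread with the gripper. Then lay the rake back on the counter, tines down as it lay, leaving the other things where they are.

Things in the scene. Friction and masses are not known exactly. Their poses are not given: they have to be found in the camera images.
- pan: Long aluminium baking pan, fixed, outside 156 x 306 mm; rim top 31 mm up. Origin: middle of its underside, on the counter; y along its length to the heaped end, x across, z up. Bed (inside bottom) 150 x 300 mm: flat under the heap (the first 100 mm), 12.5 mm above the origin; from there the thin sheet is warped, running straight to an end 6 mm higher to 8 mm lower, unmeasured: feel for it. Rigid.
- rake: Hand rake, 0.26 kg: wooden handle 22 x 22 x 190 mm; steel bar 126 mm wide across its front; five tines (4 thick, 14 wide, gaps 14 mm) at right angles, tips 78 mm below the handle's centre line. Lies on tips and butt. Origin: on the counter halfway between these; x level, butt to head; z up. In this frame the handle points (0.948, 0, 0.318), the tines (0.318, 0, -0.948).
- rake_grip (a point): On the rake handle's centre line, 85 mm behind the line of the tines; a good place to hold it. The handle is free all round here; its centre line is 47 mm above the counter as the rake lies.
- rake_tips (a point): Middle of the row of tine tips (the lower edge of the head); row 126 mm wide. From rake_grip: 85 mm forward along the handle and 78 mm along the tines.
- chunk1: Bread chunk, a 38 mm cube with edges rounded, dry and light (about 14 g); at the start in the row along the end rim. Origin at its centre, so 19 mm above whatever it lies flat on.
- chunk2: Bread chunk, a 38 mm cube with edges rounded, dry and light (about 14 g); at the start in the row along the end rim. Origin at its centre, so 19 mm above whatever it lies flat on.
- chunk3: Bread chunk, a 38 mm cube with edges rounded, dry and light (about 14 g); at the start in the row along the end rim. Origin at its centre, so 19 mm above whatever it lies flat on.
- chunk4: Bread chunk, a 38 mm cube with edges rounded, dry and light (about 14 g); at the start in the second row. Origin at its centre, so 19 mm above whatever it lies flat on.
- chunk5: Bread chunk, a 38 mm cube with edges rounded, dry and light (about 14 g); at the start in the second row. Origin at its centre, so 19 mm above whatever it lies flat on.
- chunk6: Bread chunk, a 38 mm cube with edges rounded, dry and light (about 14 g); at the start in the second row. Origin at its centre, so 19 mm above whatever it lies flat on.
- chunk7: Bread chunk, a 38 mm cube with edges rounded, dry and light (about 14 g); at the start in the top row, lying on the other two. Origin at its centre, so 19 mm above whatever it lies flat on.
- chunk8: Bread chunk, a 38 mm cube with edges rounded, dry and light (about 14 g); at the start in the top row, lying on the other two. Origin at its centre, so 19 mm above whatever it lies flat on.
- chunk9: Bread chunk, a 38 mm cube with edges rounded, dry and light (about 14 g); at the start in the top row, lying on the other two. Origin at its centre, so 19 mm above whatever it lies flat on.
- spot_heap_a (a point): Mark of a patch of the bed: 105 mm from the pan's middle towards the heaped end, 50 mm off the centre line to the pan's -x side, 12.5 mm above the pan's origin. A patch with no chunk centred within 45 mm of it (seen from above) counts as bare.
- spot_heap_b (a point): Mark of a patch of the bed: 105 mm from the pan's middle towards the heaped end, 50 mm off the centre line to the pan's +x side, 12.5 mm above the pan's origin. A patch with no chunk centred within 45 mm of it (seen from above) counts as bare.
- spot_mid_a (a point): Mark of a patch of the bed: level with the pan's middle, 50 mm off the centre line to the pan's -x side, 12.5 mm above the pan's origin. A patch with no chunk centred within 45 mm of it (seen from above) counts as bare.
- spot_mid_b (a point): Mark of a patch of the bed: level with the pan's middle, 50 mm off the centre line to the pan's +x side, 12.5 mm above the pan's origin. A patch with no chunk centred within 45 mm of it (seen from above) counts as bare.
- spot_empty_a (a point): Mark of a patch of the bed: 105 mm from the pan's middle towards the empty end, 50 mm off the centre line to the pan's -x side, 12.5 mm above the pan's origin. A patch with no chunk centred within 45 mm of it (seen from above) counts as bare.
- spot_empty_b (a point): Mark of a patch of the bed: 105 mm from the pan's middle towards the empty end, 50 mm off the centre line to the pan's +x side, 12.5 mm above the pan's origin. A patch with no chunk centred within 45 mm of it (seen from above) counts as bare.
- oil: Bystander: glass oil bottle, 58 mm wide, 190 mm high, loose; origin under its foot.
- salt: Bystander: salt shaker, 48 mm wide, 80 mm high, loose; origin under its foot.
- cup: Bystander: steel cup, 72 mm wide, 70 mm high, loose; origin under its foot.
- heel: Bystander: heel of the loaf, 55 x 100 x 75 mm, loose; origin under its middle.

How it is judged:
On the way, in this order (a step that is already met when the one before it is completed fails the run):
1. The rake is taken up off the counter (height (world z) of rake_tips above 0.06 m and contact force between the fingers and rake above 1 N), for 0.2 s.
2. The tines are set down lightly on the pan's bed in the half towards the heap (0.3 to 10 N) (contact force between rake and pan between 0.3 and 10 N and y of rake_tips in the frame of pan between 0.015 and 0.15 m), for 0.15 s.
3. The rake is drawn past the pan's middle, tines still resting lightly on the bed (0.3 to 10 N) (contact force between rake and pan between 0.3 and 10 N and y of rake_tips in the frame of pan between -0.04 and 0 m), for 0.1 s.
4. The rake is drawn down to the empty end (40 mm or more past the middle), tines still resting lightly on the bed (0.3 to 10 N) (contact force between rake and pan between 0.3 and 10 N and y of rake_tips in the frame of pan between -0.15 and -0.04 m), for 0.2 s.
5. The chunks lie in one even layer over the pan (height (world z) of each of chunk1, chunk2, chunk3, chunk4, chunk5, chunk6, chunk7, chunk8, chunk9 below 0.041 m and horizontal distance between any of chunk1, chunk2, chunk3, chunk4, chunk5, chunk6, chunk7, chunk8, chunk9 and spot_heap_a below 0.045 m and horizontal distance between any of chunk1, chunk2, chunk3, chunk4, chunk5, chunk6, chunk7, chunk8, chunk9 and spot_heap_b below 0.045 m and horizontal distance between any of chunk1, chunk2, chunk3, chunk4, chunk5, chunk6, chunk7, chunk8, chunk9 and spot_mid_a below 0.045 m and horizontal distance between any of chunk1, chunk2, chunk3, chunk4, chunk5, chunk6, chunk7, chunk8, chunk9 and spot_mid_b below 0.045 m and horizontal distance between any of chunk1, chunk2, chunk3, chunk4, chunk5, chunk6, chunk7, chunk8, chunk9 and spot_empty_a below 0.045 m and horizontal distance between any of chunk1, chunk2, chunk3, chunk4, chunk5, chunk6, chunk7, chunk8, chunk9 and spot_empty_b below 0.045 m), for 0.2 s.
At the end, for the whole second after the job is handed in: All nine chunks lie in the pan in one layer (centres under 41 mm above the counter), one within 45 mm of each of the six patch marks; the rake rests on the counter off the pan, on tines and butt (origin and tips within 12 mm of it, upright within 0.12 rad); all still (all of step 5 and linear speed of each of chunk1, chunk2, chunk3, chunk4, chunk5, chunk6, chunk7, chunk8, chunk9, rake below 0.02 m/s and height (world z) of each of rake, rake_tips below 0.012 m and angle between rake's own z axis and vertical below 0.12 rad and contact force between rake and pan below 0.1 N); the robot touches nothing.
It fails at once if The rake is pressed on the pan with more than 15 N (contact force between rake and pan above 15 N).
It fails at once if A chunk is pressed by the rake with more than 12 N (contact force between rake and chunk1 above 12 N or contact force between rake and chunk2 above 12 N or contact force between rake and chunk3 above 12 N or contact force between rake and chunk4 above 12 N or contact force between rake and chunk5 above 12 N or contact force between rake and chunk6 above 12 N or contact force between rake and chunk7 above 12 N or contact force between rake and chunk8 above 12 N or contact force between rake and chunk9 above 12 N).
It fails at once if The gripper or arm touches the bread (contact force between any of the fingers, the arm and chunk1 above 0.5 N or contact force between any of the fingers, the arm and chunk2 above 0.5 N or contact force between any of the fingers, the arm and chunk3 above 0.5 N or contact force between any of the fingers, the arm and chunk4 above 0.5 N or contact force between any of the fingers, the arm and chunk5 above 0.5 N or contact force between any of the fingers, the arm and chunk6 above 0.5 N or contact force between any of the fingers, the arm and chunk7 above 0.5 N or contact force between any of the fingers, the arm and chunk8 above 0.5 N or contact force between any of the fingers, the arm and chunk9 above 0.5 N).
It fails at once if A chunk goes over the rim down to the counter (in the pan a centre is always 22 mm up or more) (height (world z) of any of chunk1, chunk2, chunk3, chunk4, chunk5, chunk6, chunk7, chunk8, chunk9 below 0.0205 m).
It fails at once if A bystander is pushed more than 30 mm or knocked over (distance of any of oil, salt, cup, heel from where it was at the start of the episode above 0.03 m or angle between any of oil, salt, cup, heel's own z axis and vertical above 0.4 rad).
It also fails if it takes over 69 s, if anything falls off the work surface, if the arm or the gripper's body presses on something with over 40 N, if the wrist force passes 120 N, or if a joint passes its speed limit or range.

## Working session

There is one attempt and no reset: what is moved stays moved. The work goes in short steps, Python scripts to look and compute and a shell command to move; the robot and the scene stay as the last step left them, time stands still between calls to the robot, and variables do not carry over. Pictures are saved under pics/ and viewed, at most 10 in all, crops included, and the job is handed in when it is done.

```bash
mkdir -p pics; ls; cat > h.py <<'E'
import numpy as np, cv2
from workcell import manip
from scipy.spatial.transform import Rotation as R
def K(c):
    f=200/np.tan(np.radians(c['vfov'])/2); return f
def proj(c,P):
    T=np.array(c['camera_from_world']); p=T[:3,:3]@np.asarray(P,float).T.reshape(3,-1)+T[:3,3:4]
    s=p[:2]/p[2]; r2=(s**2).sum(0); s=s*(1+c['k1']*r2); return (s*K(c)).T+[c['cx'],c['cy']]
def ray(c,uv):
    d=(np.asarray(uv,float)-[c['cx'],c['cy']])/K(c); s=d.copy()
    for _ in range(20): s=d/(1+c['k1']*(s**2).sum())
    T=np.array(c['camera_from_world']); Rm=T[:3,:3]; o=-Rm.T@T[:3,3]
    v=Rm.T@np.array([s[0],s[1],1]); return o,v/np.linalg.norm(v)
def atz(c,uv,z):
    o,v=ray(c,uv); return o+v*(z-o[2])/v[2]
def tri(obs):
    A=np.zeros((3,3));b=np.zeros(3)
    for o,v in obs:
        M=np.eye(3)-np.outer(v,v);A+=M;b+=M@o
    x=np.linalg.solve(A,b); return x,[np.linalg.norm((np.eye(3)-np.outer(v,v))@(x-o)) for o,v in obs]
E
python3 - <<'E'
from h import *
o=manip.get_obs(); print({k:np.round(v,3) for k,v in o.items()})
ims={}
for n in ['scene','side','wrist']:
    c=manip.calibration(n); im=manip.camera(n); cv2.imwrite(f'pics/{n}0.png',im); ims[n]=im
    T=np.array(c['camera_from_world']); print(n,c['vfov'],c['k1'],-T[:3,:3].T@T[:3,3],T[2,:3])
    for t in ['pan','rake','oil','salt','cup','heel','chunk1']:
        for m in manip.masks_of(t,n)[:9 if t=='chunk1' else 1]: print(' ',t,round(m['conf'],2),np.round(m['centre']),m['region'].sum())
s=cv2.resize(ims['scene'],(480,300));
cv2.imwrite('pics/all.png',np.vstack([ims['scene'][:, :],]))
E
```

```text
pics
{'clock': np.float64(0.0), 'joint_pos': array([-1.282,  0.333, -0.065,  1.461,  0.022,  1.35 , -0.089]), 'joint_velocities': array([-0.001, -0.001,  0.001, -0.001, -0.   , -0.   ,  0.001]), 'tau': array([ 3.0000e-03, -6.2546e+01,  5.1000e-02, -3.9160e+01,  1.6000e-02,
        1.0000e-02, -0.0000e+00]), 'position': array([0.192, 0.595, 0.303]), 'ee_rot': array([ 0.155,  0.988, -0.001, -0.   ]), 'ft_force': array([-0.421,  0.573,  0.174]), 'torque': array([-0.072,  0.002,  0.036]), 'grasp_force': np.float64(0.0), 'grip_width': np.float64(1.001)}
scene 48.02780396862197 -0.05252258988222316 [1.40504204 0.14571041 1.00944467] [-0.65847298 -0.11901111 -0.74313504]
  pan 0.6 [332. 208.] 3682
  rake 0.76 [257. 183.] 1110
  oil 0.75 [453. 188.] 910
  salt 0.65 [258. 244.] 446
  cup 0.6 [223. 232.] 753
  heel 0.68 [228. 145.] 798
  chunk1 0.75 [390. 225.] 219
  chunk1 0.75 [384. 199.] 145
  chunk1 0.73 [334. 208.] 3787
  chunk1 0.72 [386. 190.] 155
  chunk1 0.72 [378. 214.] 223
  chunk1 0.59 [398. 201.] 118
  chunk1 0.59 [368. 223.] 194
  chunk1 0.57 [375. 198.] 80
  chunk1 0.56 [368. 206.] 93
side 51.81923102801454 -0.09889542877874609 [ 4.61068052e-04 -5.53195089e-01  5.57950836e-01] [ 0.59590734  0.60176195 -0.53176781]
  pan 0.57 [310. 225.] 4800
  rake 0.66 [411. 268.] 2334
  oil 0.66 [192. 165.] 1326
  salt 0.73 [422. 205.] 600
  cup 0.66 [458. 220.] 1157
  heel 0.93 [407. 336.] 3254
  chunk1 0.72 [255. 182.] 366
  chunk1 0.68 [268. 176.] 343
  chunk1 0.67 [288. 170.] 265
  chunk1 0.59 [262. 203.] 326
  chunk1 0.57 [294. 189.] 304
  chunk1 0.52 [280. 197.] 323
wrist 59.047864202344094 -0.004509498429271639 [0.11248252 0.62080561 0.37371212] [ 0.31173841 -0.0995251  -0.94494123]
  oil 0.9 [220. 388.] 397
```

View pics/scene0.png

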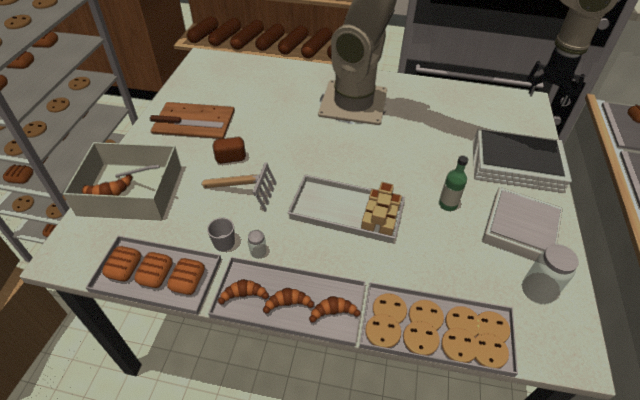

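View pics/side0.png

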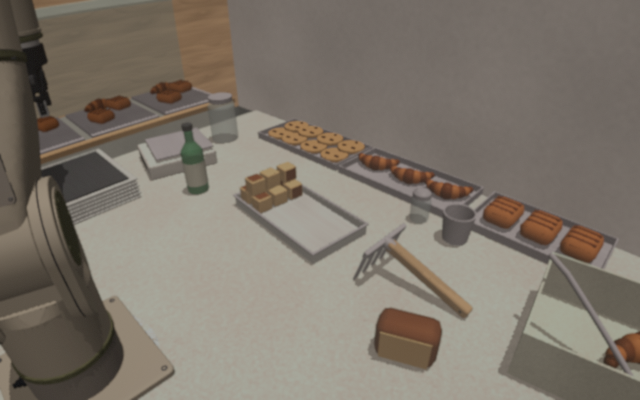

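The scene view shows the pan at about (345,208) with its heap at the right, towards the oil bottle at (453,188). The rake lies left of the pan with its head towards it at (262,185), the cup is at (222,234), the salt at (258,244) and the heel at (229,150). The side view agrees. Next I fit the known shapes to the masks in both views.

```bash
cat > fit.py <<'E'
from h import *
from scipy.optimize import minimize
def boxpts(c,ax,half):
    c=np.array(c,float);A=np.array(ax,float)
    return np.array([c+sum(s[i]*half[i]*A[i] for i in range(3)) for s in np.array(np.meshgrid([-1,1],[-1,1],[-1,1])).T.reshape(-1,3)])
h=np.array([.948,0,.318]);t=np.array([.318,0,-.948]);y=np.array([0,1,0.]);g=np.array([0,0,.047])
RAKE=[boxpts(g+h*(-.02),[h,y,t],[.095,.011,.011]),boxpts(g+h*.083,[h,y,t],[.006,.063,.006])]+[boxpts(g+h*.085+t*.039+y*k*.028,[h,y,t],[.002,.007,.039]) for k in range(-2,3)]
PAN=[boxpts([0,0,.0155],np.eye(3),[.078,.153,.0155])]
def rend(c,parts,p,S=4):
    x,yy,z,a=p;Rm=R.from_euler('z',a).as_matrix();m=np.zeros((400,640),np.uint8)
    for P in parts:
        uv=proj(c,(P@Rm.T+[x,yy,z]))
        cv2.fillConvexPoly(m,cv2.convexHull(np.round(uv*16).astype(np.int32)),1,lineType=cv2.LINE_8,shift=4)
    return m.astype(bool)
def fit(parts,views,p0,freez=True):
    sc=np.array([.05,.05,.02,.2]) 
    def cost(q):
        p=p0+q*sc
        if not freez:p[2]=p0[2]
        s=0
        for c,m in views:
            r=rend(c,parts,p); s+=1-(r&m).sum()/max((r|m).sum(),1)
        return s
    best=None
    q=np.zeros(4)
    for d in (1,.4,.15,.05):
        r=minimize(cost,q,method='Nelder-Mead',options=dict(initial_simplex=np.vstack([q]+[q+d*e for e in np.eye(4)]),maxfev=250)); q=r.x
    p=p0+q*sc
    if not freez:p[2]=p0[2]
    return p,r.fun/len(views)
E
cat > m1.py <<'E'
from fit import *
import pickle
cs={n:manip.calibration(n) for n in('scene','side')}
M={}
for n in cs:
    manip.camera(n)
    for t_ in ['pan','rake','oil','salt','cup','heel']: M[n,t_]=manip.masks_of(t_,n)[0]
    u=M[n,'pan']['region'].copy()
    for k in manip.masks_of('chunk1',n):
        if k['region'].sum()<1000 : u|=k['region']
    M[n,'panu']=u
pickle.dump((cs,M),open('m1.pkl','wb'))
for n in cs: 
    for t_,z in [('pan',.02),('rake',.03),('oil',.09),('salt',.04),('cup',.035),('heel',.04)]:
        print(n,t_,np.round(atz(cs[n],M[n,t_]['centre'],z),3))
for n in cs:
    v=np.argwhere(M[n,'pan']['region']); print(n, M[n,'pan']['region'].sum(),M[n,'panu'].sum())
p=atz(cs['scene'],[345,208],.02); r=atz(cs['scene'],[240,184],.03)
for f in (True,False):
  for a in (0,.15,-.15):
    print('pan',f,fit(PAN,[(cs[n],M[n,'panu']) for n in cs],np.array([p[0],p[1],0,a]),f))
    print('rake',f,fit(RAKE,[(cs[n],M[n,'rake']['region']) for n in cs],np.array([r[0],r[1],0,np.pi/2+a]),f))
E
python3 m1.py
```

```text
scene pan [0.546 0.018 0.02 ]
scene rake [ 0.511 -0.229  0.03 ]
scene oil [0.473 0.357 0.09 ]
scene salt [ 0.728 -0.147  0.04 ]
scene cup [ 0.722 -0.256  0.035]
scene heel [ 0.382 -0.354  0.04 ]
side pan [ 0.521 -0.009  0.02 ]
side rake [ 0.544 -0.26   0.03 ]
side oil [0.429 0.314 0.09 ]
side salt [ 0.733 -0.152  0.04 ]
side cup [ 0.743 -0.244  0.035]
side heel [ 0.392 -0.352  0.04 ]
scene 3750 4832
side 4959 6842
pan True (array([ 5.37101602e-01,  6.19879491e-02,  4.40223491e-04, -8.09974601e-02]), np.float64(0.12022370942118976))
rake True (array([ 5.32464408e-01, -2.77421165e-01, -2.37978810e-04,  1.58953549e+00]), np.float64(0.16609793740030276))
pan True (array([ 5.36845181e-01,  6.18029896e-02,  1.07001279e-04, -8.12665103e-02]), np.float64(0.12035933630185719))
rake True (array([ 5.31838922e-01, -2.78175372e-01, -1.04445224e-03,  1.59654204e+00]), np.float64(0.16388499550763697))
pan True (array([ 5.36537313e-01,  6.21852719e-02,  3.93758501e-04, -7.62155164e-02]), np.float64(0.12002458760258095))
rake True (array([ 5.31336379e-01, -2.78932113e-01,  4.28480973e-05,  1.59914639e+00]), np.float64(0.16328016789207855))
pan False (array([ 0.5370004 ,  0.06184014,  0.        , -0.08083259]), np.float64(0.12047436149429941))
rake False (array([ 0.53181707, -0.27914306,  0.        ,  1.60258838]), np.float64(0.16381019291459703))
pan False (array([ 0.53667956,  0.06198141,  0.        , -0.06788543]), np.float64(0.12178561977719254))
rake False (array([ 0.53127612, -0.27887379,  0.        ,  1.59789015]), np.float64(0.16451166755118124))
pan False (array([ 0.53693689,  0.06181568,  0.        , -0.08134387]), np.float64(0.12027865468525106))
rake False (array([ 0.53241398, -0.27761918,  0.        ,  1.58886606]), np.float64(0.16532166939832083))
```

```bash
python3 -m jog '[{"grip":-1,"slide":[0,0,-0.6],"yaw":0.149},{"grip":-1,"slide":[0,0,-0.6],"yaw":0.149},{"grip":-1,"slide":[0,0,-0.6],"yaw":0.149},{"grip":-1,"slide":[0,0,-0.6],"yaw":0.149},{"grip":-1,"slide":[0,0,-0.6],"yaw":0.149},{"grip":-1,"slide":[0,0,-0.6],"yaw":0.149},{"grip":-1,"slide":[0,0,-0.6],"yaw":0.149},{"grip":-1,"slide":[0,0,-0.6],"yaw":0.149}]' 
python3 -m jog '[{"grip":-1,"slide":[0,0,0],"yaw":0.044},{"grip":-1,"slide":[-4.15,2.3,0],"yaw":0},{"grip":-1,"slide":[-4.15,2.3,0],"yaw":0},{"grip":-1,"slide":[-4.15,2.3,0],"yaw":0},{"grip":-1,"slide":[-4.15,2.3,0],"yaw":0},{"grip":-1,"slide":[-4.15,2.3,0],"yaw":0},{"grip":-1,"slide":[-4.15,2.3,0],"yaw":0},{"grip":-1,"slide":[-4.15,2.3,0],"yaw":0}]'
python3 -m jog '[{"grip":-1,"slide":[-4.15,2.3,0],"yaw":0},{"grip":-1,"slide":[-4.15,2.3,0],"yaw":0},{"grip":-1,"slide":[-4.15,2.3,0],"yaw":0},{"grip":-1,"slide":[-4.15,2.3,0],"yaw":0},{"grip":-1,"slide":[-4.15,2.3,0],"yaw":0},{"grip":-1,"slide":[-4.15,2.3,0],"yaw":0},{"grip":-1,"slide":[-4.15,2.3,0],"yaw":0},{"grip":-1,"slide":[0,0,0],"yaw":0}]'
python3 - <<'E'
from h import *
o=manip.get_obs(); print({k:np.round(v,3) for k,v in o.items()}); Rm=R.from_quat(o['ee_rot']).as_matrix(); print(Rm.round(3))
c=manip.calibration('wrist'); im=manip.camera('wrist'); cv2.imwrite('pics/w1.png',im)
import pickle
pickle.dump((c,[(m['conf'],m['region']) for m in manip.masks_of('pan','wrist')]+[(m['conf'],m['region']) for m in manip.masks_of('chunk1','wrist')]),open('w1.pkl','wb'))
E
```

```text
clock: 2.8
position: [0.1917, 0.5949, 0.3522]
ee_rot: [0.685, 0.728, 0.0, -0.0]
ft_force: [0.8, 0.2, -0.4]
grip_width: 0.998
grasp_force: 0.0
clock: 3.6
position: [0.36, 0.3063, 0.3522]
ee_rot: [0.699, 0.715, 0.0, -0.0]
ft_force: [1.6, 0.4, 0.6]
grip_width: 1.003
grasp_force: 0.0
clock: 4.4
position: [0.5286, 0.0149, 0.3523]
ee_rot: [0.702, 0.712, -0.0, 0.001]
ft_force: [1.1, 0.6, 1.2]
grip_width: 0.999
grasp_force: 0.0
{'clock': np.float64(4.4), 'joint_pos': array([-0.765,  0.091,  0.701,  1.673, -0.057,  1.398, -0.042]), 'joint_velocities': array([-0.054, -0.03 , -0.094,  0.032,  0.004,  0.013, -0.112]), 'tau': array([  0.745, -32.387,   3.217, -40.179,  -0.459,  -0.268,   1.918]), 'position': array([0.529, 0.015, 0.352]), 'ee_rot': array([ 0.702,  0.712, -0.   ,  0.001]), 'ft_force': array([1.06 , 0.635, 1.167]), 'torque': array([0.025, 0.013, 0.042]), 'grasp_force': np.float64(0.0), 'grip_width': np.float64(0.999)}
[[-0.014  1.     0.002]
 [ 1.     0.014 -0.002]
 [-0.002  0.002 -1.   ]]
```

View pics/w1.png

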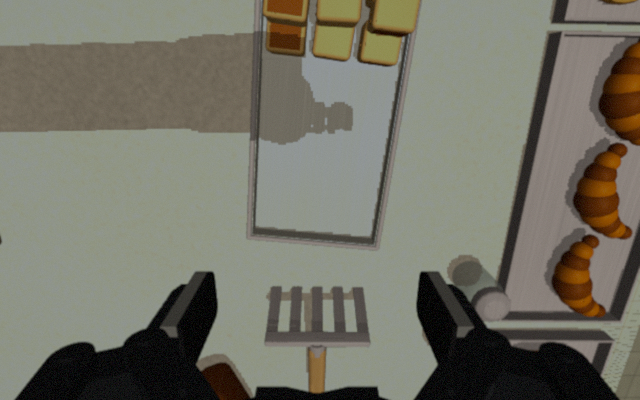

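The wrist view shows the pan's empty end, with outer corners at about (249,238) and (378,247). The rake's tips are at row 290 (272 to 366), its bar is at row 338, and the second and top rows are visible at the top of the picture. I check the fits against these.

```bash
python3 - <<'E'
from fit import *
import pickle
c,ms=pickle.load(open('w1.pkl','rb'))
P=lambda p,q:(R.from_euler('z',p[2]).apply(q)+[p[0],p[1],0])
A=atz(c,[249,238],.031);B=atz(c,[378,247],.031);C=atz(c,[261,0],.031);print(A,B,np.linalg.norm(A-B),np.arctan2(*(B-A)[1::-1]),np.arctan2(*(C-A)[1::-1])-np.pi/2)
pan=(.537,.062,-.08)
print('pred',proj(c,P(pan,np.array([[-.078,-.153,.031],[.078,-.153,.031]]))))
rk=(.532,-.278,1.595)
print('rake pred tips',proj(c,P(rk,np.array([[.1054,.063,0],[.1054,-.063,0],[.0806,.063,.074],[.0806,-.063,.074]]))))
print(atz(c,[272,289],0),atz(c,[366,289],0))
for cf,r in ms: v=np.argwhere(r);print(round(cf,2),r.sum(),v.min(0),v.max(0))
E
```

```text
[ 0.44990986 -0.08479554  0.031     ] [ 0.60759256 -0.09471638  0.031     ] 0.15799447721206322 -0.0628336965208233 -0.09261110390292293
pred [[246.59989705 237.58073829]
 [373.76406714 248.43636084]]
rake pred tips [[268.07662918 287.46318557]
 [359.27749374 286.6268689 ]
 [261.42243433 339.4333183 ]
 [365.79835121 338.48412131]]
[ 4.71821504e-01 -1.76542939e-01  5.55111512e-17] [ 0.60195635 -0.17478124  0.        ]
0.88 28703 [  0 247] [250 421]
0.53 1360 [ 24 312] [ 61 354]
0.97 1248 [ 26 312] [ 61 353]
0.97 1316 [ 23 357] [ 66 402]
0.84 1717 [  0 367] [ 37 419]
0.7 1242 [ 21 265] [ 57 306]
0.69 1116 [  0 262] [ 26 310]
0.63 1198 [  0 315] [ 27 361]
0.17 1130 [363 201] [399 249]
```

```bash
python3 -m jog '[{"grip":-1,"slide":[-4.2,0,1.5],"yaw":0},{"grip":-1,"slide":[-4.2,0,1.5],"yaw":0},{"grip":-1,"slide":[-4.2,0,1.5],"yaw":0},{"grip":-1,"slide":[-4.2,0,1.5],"yaw":0},{"grip":-1,"slide":[-4.2,0.1,1.5],"yaw":0},{"grip":-1,"slide":[-4.2,0.1,1.5],"yaw":0},{"grip":-1,"slide":[-4.1,0,1.5],"yaw":0},{"grip":-1,"slide":[0,0,2],"yaw":0}]' 
python3 - <<'E'
from h import *
from fit import rend,RAKE,fit
o=manip.get_obs(); print(o['position'])
c=manip.calibration('wrist'); im=manip.camera('wrist'); cv2.imwrite('pics/w2.png',im)
m=manip.masks_of('rake','wrist')
for k in m[:2]: print(k['conf'],k['centre'],k['region'].sum(),np.argwhere(k['region']).min(0),np.argwhere(k['region']).max(0))
E
```

```text
clock: 5.35
position: [0.5346, -0.276, 0.2268]
ee_rot: [0.701, 0.713, -0.001, 0.001]
ft_force: [-1.1, 0.6, -0.4]
grip_width: 0.999
grasp_force: 0.0
[ 0.53459408 -0.27604801  0.22678845]
0.58 [315.1, 94.7] 14210 [ 48 207] [303 424]
```

View pics/w2.png

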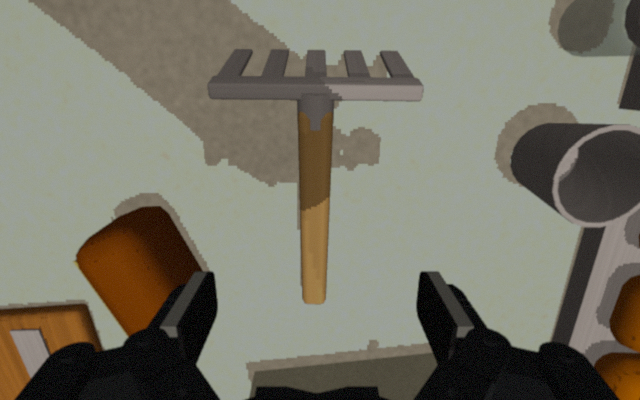

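The rake lies straight up the picture, with its bar at (316,90) and its butt at (314,303). The heel is clear to the left and the cup to the right of the fingers.

```bash
python3 - <<'E'
from h import *
c=manip.calibration('wrist')
print('bar',atz(c,[316,80],.080),'ends',atz(c,[209,90],.078),atz(c,[423,90],.078)); print('butt',atz(c,[314.5,296],.021)); print('tips', atz(c,[240,51],.0),atz(c,[395,51],0.))
E
```

```text
bar [ 0.53321766 -0.18592236  0.08      ] ends [ 0.47075777 -0.19294155  0.078     ] [ 0.59581714 -0.18991032  0.078     ]
butt [ 0.53596594 -0.36988104  0.021     ]
tips [ 0.47389023 -0.16611394  0.        ] [ 0.59308933 -0.16325613  0.        ]
```

```bash
python3 -m jog '[{"grip":-1,"slide":[0,0,4.2],"yaw":0},{"grip":-1,"slide":[0.2,0,4.2],"yaw":0},{"grip":-1,"slide":[0,0,4.2],"yaw":0},{"grip":-1,"slide":[0,0,0],"yaw":0},{"grip":1,"slide":[0,0,0],"yaw":0},{"grip":1,"slide":[0,0,0],"yaw":0},{"grip":1,"slide":[0,0,0],"yaw":0},{"grip":1,"slide":[0,0,0],"yaw":0}]' 20
python3 -m jog '[{"grip":1,"slide":[0,0,0],"yaw":0},{"grip":1,"slide":[0,0,0],"yaw":0},{"grip":1,"slide":[0,0,0],"yaw":0}]' 20
```

```text
clock: 6.25
position: [0.5364, -0.2695, 0.1025]
ee_rot: [0.699, 0.715, 0.001, 0.001]
ft_force: [-8.7, 0.1, 5.6]
grip_width: 0.331
grasp_force: 3.0
clock: 6.55
position: [0.5363, -0.2697, 0.1021]
ee_rot: [0.699, 0.715, 0.001, 0.001]
ft_force: [-0.9, 1.4, 9.1]
grip_width: 0.258
grasp_force: 25.8
```

```bash
python3 -m jog '[{"grip":1,"slide":[0,0,-0.5],"yaw":0},{"grip":1,"slide":[0,0,-0.5],"yaw":0},{"grip":1,"slide":[0,0,-0.5],"yaw":0},{"grip":1,"slide":[0,0,0],"yaw":0},{"grip":1,"slide":[0,0,0],"yaw":0}]' 20
python3 - <<'E'
from h import *
o=manip.get_obs(); print({k:np.round(o[k],3) for k in('position','ft_force','torque','grasp_force')})
c=manip.calibration('wrist'); im=manip.camera('wrist'); cv2.imwrite('pics/w3.png',im)
E
```

```text
clock: 7.05
position: [0.5357, -0.2694, 0.1159]
ee_rot: [0.699, 0.715, 0.0, -0.0]
ft_force: [-0.0, 0.4, -3.0]
grip_width: 0.251
grasp_force: 24.3
{'position': array([ 0.536, -0.269,  0.116]), 'ft_force': array([-0.019,  0.382, -2.981]), 'torque': array([-0.073, -0.009, -0.007]), 'grasp_force': np.float64(24.332)}
```

View pics/w3.png

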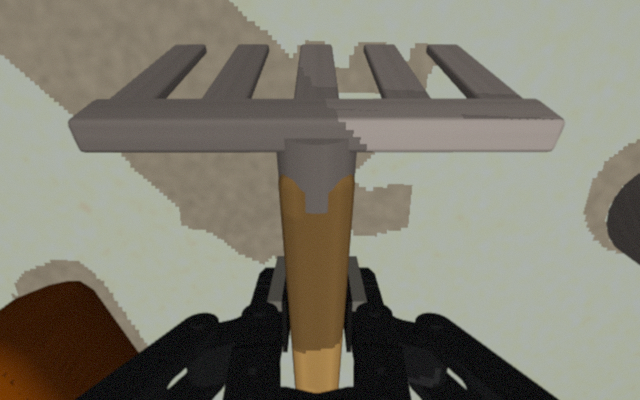

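Lifted: the wrist force shows the rake's full weight with no moment, so it balances and keeps its lying pitch. At that pitch the butt would foul the pan's empty-end rim, so I want the handle more level. The box behind the butt might serve as a ledge, so I check its height.

```bash
python3 - <<'E'
from h import *
a=cv2.imread('pics/scene0.png')[130:230,60:200]; b=cv2.imread('pics/side0.png')[240:400,480:640]
a=cv2.resize(a,None,fx=2.8,fy=2.8,interpolation=cv2.INTER_CUBIC);b=cv2.resize(b,None,fx=2.5,fy=2.5,interpolation=cv2.INTER_CUBIC)
o=np.zeros((400,800,3),np.uint8);o[:280,:392]=a;o[:400,400:]=b;cv2.imwrite('pics/box.png',o)
c=manip.calibration('wrist')
# undrooped model: grip point = TCP - 54mm
ob=manip.get_obs();G=np.array(ob['position'])-[0,0,.054]; y=np.array([0.,1,0])
for dx in (0,-.005):
  for ph in (0,10,18.5):
    p=np.radians(18.5-ph);h=np.array([0,np.cos(p),np.sin(p)]);t=np.array([0,np.sin(p),-np.cos(p)]);X=np.array([1.,0,0])
    g=G+h*dx
    print(dx,ph,proj(c,[g+h*.085+t*.078-X*.063,g+h*.085+t*.078+X*.063,g+h*.079-t*.006-X*.063,g+h*.079+X*.063-t*.006]).round(0).tolist())
E
```

```text
0 0 [[176.0, 25.0], [463.0, 33.0], [75.0, 120.0], [560.0, 131.0]]
0 10 [[191.0, 52.0], [446.0, 59.0], [102.0, 100.0], [534.0, 111.0]]
0 18.5 [[201.0, 75.0], [434.0, 81.0], [122.0, 92.0], [514.0, 102.0]]
-0.005 0 [[178.0, 37.0], [460.0, 45.0], [83.0, 137.0], [552.0, 148.0]]
-0.005 10 [[192.0, 63.0], [444.0, 70.0], [106.0, 117.0], [529.0, 127.0]]
-0.005 18.5 [[202.0, 85.0], [433.0, 91.0], [124.0, 108.0], [511.0, 118.0]]
```

View pics/box.png

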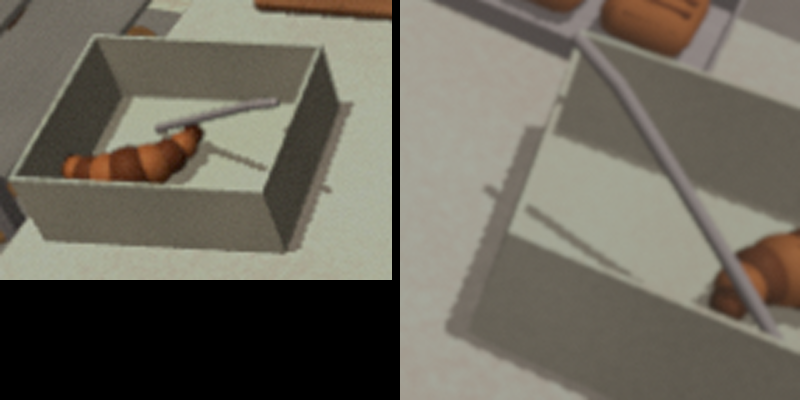

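The crops show the open box's +y wall. Its top corners are at scene (155,199) and (175,147), and at side (552,255) and (524,334), and a tool leans on the far end of that wall. I triangulate the wall.

```bash
python3 - <<'E'
from h import *
a=manip.calibration('scene');b=manip.calibration('side')
for u,v in [((154.6,198.6),(552,255.2)),((175,147.1),(524,334))]: print(tri([ray(a,u),ray(b,v)]))
E
```

```text
(array([ 0.68424587, -0.45720743,  0.08820878]), [np.float64(0.0019808957470858553), np.float64(0.001980895747086069)])
(array([ 0.47305005, -0.48964978,  0.0887328 ]), [np.float64(0.0016953362432858775), np.float64(0.0016953362432859246)])
```

```bash
python3 -m jog '[{"grip":1,"slide":[0,0,-3],"yaw":0},{"grip":1,"slide":[0,0,-3],"yaw":0},{"grip":1,"slide":[0,0,-2.4],"yaw":0},{"grip":1,"slide":[-4,0,0],"yaw":0},{"grip":1,"slide":[-4,0,0],"yaw":0},{"grip":1,"slide":[-3.9,0,0],"yaw":0},{"grip":1,"slide":[0,0,0],"yaw":0},{"grip":1,"slide":[0,0,0.8],"yaw":0}]' 20
python3 -m jog '[{"grip":1,"slide":[0,0,0.6],"yaw":0},{"grip":1,"slide":[0,0,0.3],"yaw":0},{"grip":1,"slide":[0,0,0.3],"yaw":0}]' 20
python3 -m jog '[{"grip":1,"slide":[0,0,0.3],"yaw":0},{"grip":1,"slide":[0,0,0.3],"yaw":0}]' 20
```

```text
clock: 7.9
position: [0.538, -0.3899, 0.1919]
ee_rot: [0.7, 0.714, -0.0, 0.0]
ft_force: [1.1, 0.5, -2.7]
grip_width: 0.256
grasp_force: 24.3
clock: 8.2
position: [0.539, -0.3872, 0.1795]
ee_rot: [0.698, 0.716, 0.0, -0.0]
ft_force: [-1.0, 1.0, 0.5]
grip_width: 0.254
grasp_force: 24.3
clock: 8.4
position: [0.5389, -0.388, 0.1739]
ee_rot: [0.699, 0.715, 0.0, 0.0]
ft_force: [-0.1, 1.0, 0.1]
grip_width: 0.252
grasp_force: 24.1
```

```bash
python3 -m jog '[{"grip":1,"slide":[0,0,0.5],"yaw":0},{"grip":1,"slide":[0,0,0.5],"yaw":0},{"grip":1,"slide":[0,0,0.5],"yaw":0},{"grip":1,"slide":[0,0,0.5],"yaw":0},{"grip":1,"slide":[0,0,0],"yaw":0}]' 20
python3 -m jog '[{"grip":1,"slide":[0,0,-1],"yaw":0},{"grip":1,"slide":[0,0,-2],"yaw":0},{"grip":1,"slide":[0,0,-2],"yaw":0},{"grip":1,"slide":[0,0,0],"yaw":0},{"grip":1,"slide":[0,0,0],"yaw":0}]' 80
python3 - <<'E'
from h import *
im=manip.camera('wrist'); cv2.imwrite('pics/w4.png',im)
c=manip.calibration('wrist')
ob=manip.get_obs();G=np.array(ob['position'])-[0,0,.054]
for ph in (10,14,18.5,23):
    p=np.radians(18.5-ph);h=np.array([0,np.cos(p),np.sin(p)]);t=np.array([0,np.sin(p),-np.cos(p)]);X=np.array([1.,0,0])
    g=G
    print(ph,proj(c,[g+h*.085+t*.078-X*.063,g+h*.085+t*.078+X*.063,g+h*.079-t*.006-X*.063,g+h*.079+X*.063-t*.006]).round(0).tolist())
E
```

```text
clock: 8.9
position: [0.5382, -0.3882, 0.1529]
ee_rot: [0.699, 0.715, -0.0, -0.001]
ft_force: [0.3, 0.3, -2.3]
grip_width: 0.255
grasp_force: 23.6
clock: 9.4
position: [0.5384, -0.3885, 0.204]
ee_rot: [0.699, 0.715, 0.0, 0.0]
ft_force: [-0.3, 0.4, -3.2]
grip_width: 0.239
grasp_force: 81.4
10 [[191.0, 52.0], [446.0, 59.0], [102.0, 100.0], [534.0, 111.0]]
14 [[196.0, 63.0], [440.0, 69.0], [112.0, 95.0], [525.0, 106.0]]
18.5 [[201.0, 75.0], [434.0, 81.0], [122.0, 92.0], [514.0, 102.0]]
23 [[206.0, 88.0], [429.0, 93.0], [131.0, 91.0], [505.0, 100.0]]
```

View pics/w4.png

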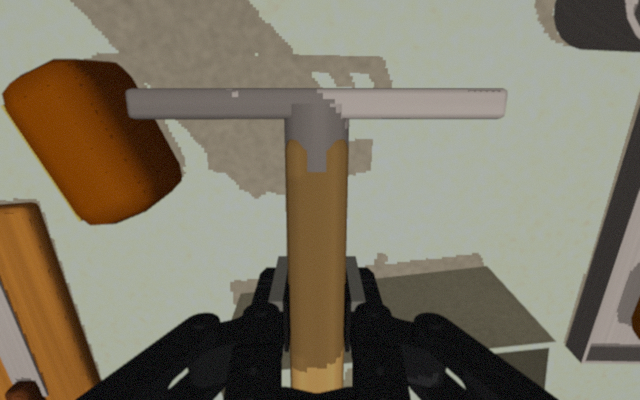

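The bar spans columns 127 to 507 at rows 88 to 118 and hides the tines, so the handle is now about level. The tips hang about 82 mm below the grip and about 82 mm ahead of it. Next I go over the heap.

```bash
python3 -m jog '[{"grip":1,"slide":[0,0,-2.3],"yaw":0.05},{"grip":1,"slide":[0,0,-2.3],"yaw":0.05},{"grip":1,"slide":[4.6,-0.3,0],"yaw":0},{"grip":1,"slide":[4.6,-0.3,0],"yaw":0},{"grip":1,"slide":[4.6,-0.3,0],"yaw":0},{"grip":1,"slide":[4.6,-0.3,0],"yaw":0},{"grip":1,"slide":[4.6,-0.3,0],"yaw":0},{"grip":1,"slide":[4.6,-0.3,0],"yaw":0}]' 80
python3 -m jog '[{"grip":1,"slide":[4.6,-0.3,0],"yaw":0},{"grip":1,"slide":[4.6,-0.3,0],"yaw":0},{"grip":1,"slide":[4.6,-0.3,0],"yaw":0},{"grip":1,"slide":[4.6,-0.3,0],"yaw":0},{"grip":1,"slide":[4.6,-0.3,0],"yaw":0},{"grip":1,"slide":[0,0,0],"yaw":0},{"grip":1,"slide":[0,0,0],"yaw":0}]' 80
cat > st.py <<'E'
from h import *
C=np.array([.539,.0625]);a=-.08
def st():
    o=manip.get_obs();p=np.array(o['position']);Rm=R.from_quat(o['ee_rot']).as_matrix()
    d=p[:2]-C;xp=d@[np.cos(a),np.sin(a)];yp=d@[-np.sin(a),np.cos(a)]
    th=np.arctan2(Rm[1,0],Rm[0,0]); e=np.pi/2+a-th
    return dict(clock=round(float(o['clock']),2),tipx=round((xp+.0815*np.sin(e))*1e3,1),tipy=round((yp+.0815)*1e3,1),tipz=round((p[2]-.136)*1e3,1),yawerr=round(th-np.pi/2-a,3),ft=np.round(o['ft_force'],2),tq=np.round(o['torque'],3))
if __name__=='__main__': print(st())
E
python3 st.py
```

```text
clock: 10.25
position: [0.5409, -0.1098, 0.2488]
ee_rot: [0.734, 0.679, -0.0, -0.001]
ft_force: [1.0, 0.1, -2.7]
grip_width: 0.244
grasp_force: 81.3
clock: 10.95
position: [0.5438, 0.1196, 0.2488]
ee_rot: [0.733, 0.68, -0.001, -0.0]
ft_force: [0.4, -1.0, -2.9]
grip_width: 0.246
grasp_force: 81.3
{'clock': 10.95, 'tipx': np.float64(-0.2), 'tipy': np.float64(138.9), 'tipz': np.float64(112.8), 'yawerr': np.float64(0.006), 'ft': array([ 0.39, -0.96, -2.93]), 'tq': array([-0.147,  0.002,  0.021])}
```

```bash
cat > look.py <<'E'
import sys
from st import *
# python3 look.py name : scene+side+wrist composite
n=sys.argv[1]; cams=sys.argv[2].split(',')
out=[]
for k in cams:
    c=manip.calibration(k); im=manip.camera(k)
    cv2.imwrite(f'pics/{n}_{k}.png',im)
    if k!='wrist':
        uv=proj(c,[[.54,.06,.04]])[0].astype(int); r=75
        x0,y0=uv[0]-100,uv[1]-r; im=cv2.resize(im[y0:y0+2*r,x0:x0+200],(800,600) if len(cams)==1 else (400,300),interpolation=cv2.INTER_CUBIC)
    out.append(im if len(cams)==1 or k!='wrist' else cv2.resize(im,(400,300)))
cv2.imwrite(f'pics/{n}.png',np.hstack(out) if len(out)<=2 else np.hstack(out[:2]))
E
python3 look.py p1 scene,wrist
```

```text
(no output)
```

View pics/p1.png

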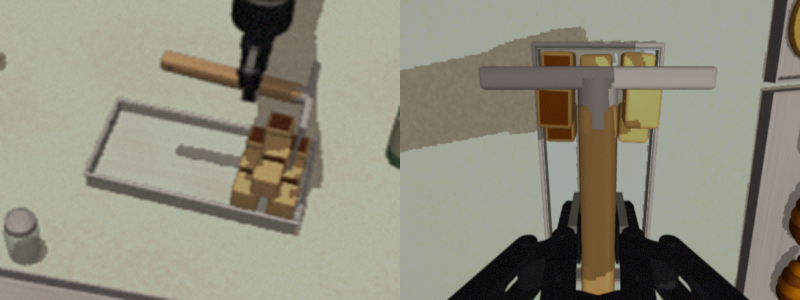

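The scene crop shows the rake level over the heap with its tips just behind the top row. In the wrist half, the bar is centred over the pan and the heap-end rim is at row 60 in full-picture pixels. I check that rim against my pan estimate.

```bash
python3 - <<'E'
from st import *
c=manip.calibration('wrist')
P=lambda w:((w[:2]-C)@[-np.sin(a),np.cos(a)]*1e3).round(1)
X=lambda w:((w[:2]-C)@[np.cos(a),np.sin(a)]*1e3).round(1)
im=cv2.imread('pics/p1_wrist.png',0).astype(int)
for u in (240,300,340,400): print(u,im[45:95,u].tolist())
for uv in [(213,59),(421,59)]: w=atz(c,uv,.031);print('rim',X(w),P(w))
W=lambda x,y,z:[*(C+x*np.array([np.cos(a),np.sin(a)])+y*np.array([-np.sin(a),np.cos(a)])),z]
print(proj(c,[W(-.078,.153,.031),W(.078,.153,.031),W(-.05,.15,.05),W(-.05,.131,.0885),W(.05,.131,.0885),W(-.078,-.153,.031),W(.078,-.153,.031)]).round(1))
for m in manip.masks_of('chunk1','wrist'):
    if m['conf']>.4: v=np.argwhere(m['region']);print(round(m['conf'],2),v.min(0),v.max(0))
E
```

```text
240 [119, 118, 118, 116, 115, 114, 115, 116, 119, 115, 98, 97, 97, 100, 99, 95, 82, 73, 71, 98, 93, 111, 111, 92, 92, 102, 106, 104, 96, 59, 48, 50, 49, 45, 50, 50, 51, 48, 53, 53, 47, 46, 51, 68, 82, 92, 95, 98, 98, 103]
300 [163, 162, 164, 163, 159, 140, 129, 130, 130, 128, 118, 101, 98, 102, 101, 97, 86, 77, 77, 99, 108, 103, 119, 125, 126, 123, 122, 103, 91, 99, 100, 106, 105, 107, 106, 112, 111, 109, 112, 107, 111, 107, 101, 85, 86, 92, 96, 100, 100, 102]
340 [163, 161, 165, 163, 164, 164, 162, 161, 157, 129, 113, 106, 100, 103, 106, 101, 89, 78, 73, 96, 110, 99, 121, 127, 122, 126, 126, 125, 121, 123, 122, 120, 118, 107, 105, 105, 106, 105, 114, 134, 138, 139, 131, 100, 89, 93, 98, 98, 100, 104]
400 [161, 164, 164, 165, 163, 164, 161, 163, 158, 136, 119, 105, 121, 137, 149, 152, 146, 132, 111, 113, 148, 139, 160, 166, 168, 158, 124, 117, 132, 139, 145, 149, 153, 148, 152, 153, 153, 153, 151, 150, 154, 153, 143, 115, 111, 128, 133, 142, 146, 150]
rim -76.8 153.7
rim 80.9 154.1
[[211.4  60. ]
 [417.   60.6]
 [243.7  63.3]
 [233.7  93.2]
 [393.7  93.6]
 [239.3 375.9]
 [388.9 376.2]]
0.84 [ 68 225] [ 88 281]
0.82 [ 71 288] [ 87 339]
0.77 [ 69 352] [ 88 408]
0.75 [141 232] [189 283]
0.74 [120 218] [171 279]
0.67 [137 348] [190 397]
0.55 [118 353] [172 419]
```

```bash
python3 -m jog '[{"grip":1,"slide":[0.1,0.2,2],"yaw":0},{"grip":1,"slide":[0,0,2],"yaw":0},{"grip":1,"slide":[0,0,1.2],"yaw":0},{"grip":1,"slide":[0,0,0],"yaw":0}]' 80; python3 st.py
python3 -m jog '[{"grip":1,"slide":[-0.7,0,0],"yaw":0},{"grip":1,"slide":[-0.8,0,0],"yaw":0},{"grip":1,"slide":[-0.9,0,0],"yaw":0},{"grip":1,"slide":[-1,0,0],"yaw":0},{"grip":1,"slide":[-1,0,0],"yaw":0}]' 80; python3 st.py;python3 look.py p2 scene,side
```

```text
clock: 11.5
position: [0.5458, 0.1183, 0.1964]
ee_rot: [0.734, 0.679, -0.001, -0.0]
ft_force: [0.2, -0.2, -1.7]
grip_width: 0.243
grasp_force: 81.2
{'clock': 11.5, 'tipx': np.float64(2.2), 'tipy': np.float64(137.7), 'tipz': np.float64(60.4), 'yawerr': np.float64(0.001), 'ft': array([ 0.2 , -0.18, -1.72]), 'tq': array([-0.066,  0.005, -0.037])}
clock: 12.0
position: [0.5432, 0.0745, 0.1983]
ee_rot: [0.734, 0.679, 0.0, 0.0]
ft_force: [0.4, 0.4, -2.6]
grip_width: 0.245
grasp_force: 81.2
{'clock': 12.0, 'tipx': np.float64(3.0), 'tipy': np.float64(93.8), 'tipz': np.float64(62.3), 'yawerr': np.float64(0.003), 'ft': array([ 0.36,  0.37, -2.58]), 'tq': array([-0.005,  0.01 , -0.041])}
```

View pics/p2.png

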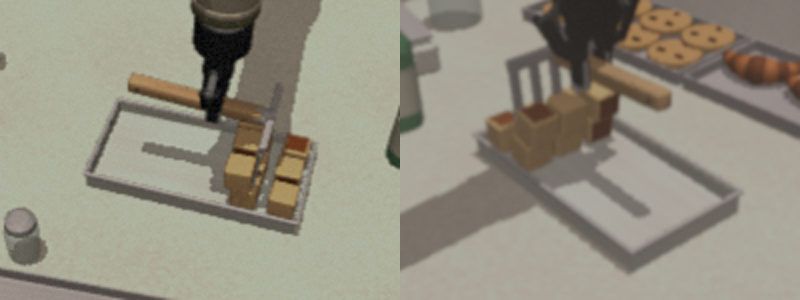

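The scene crop shows row 1 still at the rim and the tines behind the top row, which is sliding out over row 2. The side crop shows the top row overhanging row 2's front. I keep drawing until it falls, then lower the tips behind it.

```bash
python3 -m jog '[{"grip":1,"slide":[-1,0,0],"yaw":0},{"grip":1,"slide":[-1,0,0],"yaw":0},{"grip":1,"slide":[-1,0,0],"yaw":0},{"grip":1,"slide":[0,0,0],"yaw":0},{"grip":1,"slide":[0,0,0],"yaw":0}]' 80; python3 st.py
cat > ch.py <<'E'
from st import *
import sys
def chunks(cams=('scene','side'),z=.0405):
    for k in cams:
        c=manip.calibration(k); manip.camera(k)
        for m in manip.masks_of('chunk1',k):
            if m['conf']<.35 or not 30<m['region'].sum()<2500: continue
            w=atz(c,m['centre'],z);d=w[:2]-C
            print(k,round(m['conf'],2),m['region'].sum(),'x %.0f y %.0f'%(d@[np.cos(a),np.sin(a)]*1e3,d@[-np.sin(a),np.cos(a)]*1e3))
if __name__=='__main__': chunks(sys.argv[1].split(','),float(sys.argv[2]))
E
python3 ch.py scene,side .045
```

```text
clock: 12.6
position: [0.5408, 0.0455, 0.1979]
ee_rot: [0.734, 0.679, 0.0, -0.0]
ft_force: [-0.6, 0.4, -2.6]
grip_width: 0.245
grasp_force: 81.2
{'clock': 12.6, 'tipx': np.float64(3.0), 'tipy': np.float64(64.7), 'tipz': np.float64(61.9), 'yawerr': np.float64(0.002), 'ft': array([-0.56,  0.44, -2.63]), 'tq': array([-0.019,  0.001, -0.036])}
scene 0.73 217 x 60 y 75
scene 0.67 162 x -7 y 73
scene 0.64 200 x -3 y 7
scene 0.59 171 x 1 y 121
scene 0.54 237 x 58 y 6
scene 0.52 258 x 49 y 120
scene 0.42 144 x -39 y 133
scene 0.41 112 x -41 y 5
side 0.87 325 x 32 y -12
side 0.83 391 x -52 y -8
side 0.82 228 x -57 y 114
side 0.78 316 x -65 y 53
side 0.78 202 x 29 y 45
side 0.53 311 x -23 y -16
side 0.49 215 x -7 y 52
side 0.48 69 x 35 y 117
```

```bash
python3 -m jog '[{"grip":1,"slide":[-1.2,0,0],"yaw":0},{"grip":1,"slide":[-1.1,0,0],"yaw":0},{"grip":1,"slide":[0,0,0],"yaw":0},{"grip":1,"slide":[0,0,1.5],"yaw":0},{"grip":1,"slide":[0,0,1.5],"yaw":0},{"grip":1,"slide":[0,0,1],"yaw":0},{"grip":1,"slide":[0,0,0],"yaw":0}]' 80; python3 st.py
python3 -m jog '[{"grip":1,"slide":[0,0,0.3],"yaw":0},{"grip":1,"slide":[0,0,0.2],"yaw":0},{"grip":1,"slide":[0,0,0],"yaw":0}]' 80; python3 st.py
```

```text
clock: 13.5
position: [0.5379, 0.023, 0.1556]
ee_rot: [0.734, 0.68, -0.002, -0.001]
ft_force: [-0.4, -0.3, -1.6]
grip_width: 0.246
grasp_force: 81.2
{'clock': 13.5, 'tipx': np.float64(1.8), 'tipy': np.float64(42.0), 'tipz': np.float64(19.6), 'yawerr': np.float64(0.003), 'ft': array([-0.43, -0.29, -1.61]), 'tq': array([-0.138,  0.011,  0.052])}
clock: 13.8
position: [0.5391, 0.0229, 0.1529]
ee_rot: [0.734, 0.679, 0.0, 0.0]
ft_force: [-0.8, 0.4, -2.4]
grip_width: 0.245
grasp_force: 81.2
{'clock': 13.8, 'tipx': np.float64(3.1), 'tipy': np.float64(42.0), 'tipz': np.float64(16.9), 'yawerr': np.float64(0.003), 'ft': array([-0.81,  0.39, -2.39]), 'tq': array([-0.054, -0.004, -0.006])}
```

```bash
for i in 1; do python3 -m jog '[{"grip":1,"slide":[0,0,0.2],"yaw":0},{"grip":1,"slide":[0,0,0],"yaw":0}]' >/dev/null; python3 st.py; python3 -m jog '[{"grip":1,"slide":[0,0,0.15],"yaw":0},{"grip":1,"slide":[0,0,0],"yaw":0}]'>/dev/null; python3 st.py; done
```

```text
{'clock': 14.0, 'tipx': np.float64(3.0), 'tipy': np.float64(42.0), 'tipz': np.float64(14.9), 'yawerr': np.float64(0.003), 'ft': array([ 0.28, -0.73, -2.43]), 'tq': array([-0.095,  0.066, -0.013])}
{'clock': 14.2, 'tipx': np.float64(2.9), 'tipy': np.float64(41.9), 'tipz': np.float64(13.3), 'yawerr': np.float64(0.003), 'ft': array([ 0.75,  0.43, -2.64]), 'tq': array([-0.064,  0.057, -0.01 ])}
```

```bash
J='python3 -m jog'; $J '[{"grip":1,"slide":[0,0,0.1],"yaw":0},{"grip":1,"slide":[0,0,0],"yaw":0}]' >/dev/null; python3 st.py; $J '[{"grip":1,"slide":[0,0,0.1],"yaw":0},{"grip":1,"slide":[0,0,0],"yaw":0}]'>/dev/null; python3 st.py;  $J '[{"grip":1,"slide":[0,0,0.1],"yaw":0},{"grip":1,"slide":[0,0,0],"yaw":0}]'>/dev/null; python3 st.py
```

```text
{'clock': 14.4, 'tipx': np.float64(2.9), 'tipy': np.float64(41.9), 'tipz': np.float64(12.3), 'yawerr': np.float64(0.003), 'ft': array([-0.07, -0.67, -2.23]), 'tq': array([-0.103,  0.037,  0.038])}
{'clock': 14.6, 'tipx': np.float64(3.1), 'tipy': np.float64(41.9), 'tipz': np.float64(11.4), 'yawerr': np.float64(0.003), 'ft': array([ 0.25,  0.12, -1.19]), 'tq': array([-0.058, -0.042, -0.017])}
{'clock': 14.8, 'tipx': np.float64(3.2), 'tipy': np.float64(41.4), 'tipz': np.float64(10.9), 'yawerr': np.float64(0.002), 'ft': array([-2.68, -2.33,  6.05]), 'tq': array([-0.16 ,  0.613,  0.111])}
```

```bash
J='python3 -m jog'; $J '[{"grip":1,"slide":[0,0,-0.05],"yaw":0},{"grip":1,"slide":[0,0,0],"yaw":0}]' >/dev/null; python3 st.py; $J '[{"grip":1,"slide":[-0.5,0,-0.35],"yaw":0},{"grip":1,"slide":[-1,0,0],"yaw":0},{"grip":1,"slide":[-1,0,0],"yaw":0},{"grip":1,"slide":[-1.2,0,0],"yaw":0},{"grip":1,"slide":[-1.2,0,0],"yaw":0},{"grip":1,"slide":[-1.0,0,0],"yaw":0},{"grip":1,"slide":[-0.3,0,0],"yaw":0},{"grip":1,"slide":[0,0,0],"yaw":0}]'>/dev/null; python3 st.py;  $J '[{"grip":1,"slide":[0,0,0.15],"yaw":0},{"grip":1,"slide":[0,0,0],"yaw":0}]'>/dev/null; python3 st.py
```

```text
{'clock': 15.0, 'tipx': np.float64(3.2), 'tipy': np.float64(41.7), 'tipz': np.float64(11.1), 'yawerr': np.float64(0.003), 'ft': array([-0.68, -2.79,  2.87]), 'tq': array([-0.311,  0.346,  0.018])}
{'clock': 15.8, 'tipx': np.float64(3.2), 'tipy': np.float64(-20.8), 'tipz': np.float64(14.4), 'yawerr': np.float64(0.002), 'ft': array([ 0.64, -0.28, -2.36]), 'tq': array([-0.055,  0.01 , -0.016])}
{'clock': 16.0, 'tipx': np.float64(3.0), 'tipy': np.float64(-19.4), 'tipz': np.float64(12.6), 'yawerr': np.float64(0.004), 'ft': array([-0.44,  0.47, -2.07]), 'tq': array([-0.12 , -0.019,  0.005])}
```

```bash
J='python3 -m jog'; for k in 1; do $J '[{"grip":1,"slide":[0,0,0.1],"yaw":0},{"grip":1,"slide":[0,0,0],"yaw":0}]' >/dev/null; python3 st.py; $J '[{"grip":1,"slide":[0,0,0.07],"yaw":0},{"grip":1,"slide":[0,0,0],"yaw":0}]' >/dev/null; python3 st.py; done
```

```text
{'clock': 16.2, 'tipx': np.float64(3.1), 'tipy': np.float64(-19.8), 'tipz': np.float64(11.7), 'yawerr': np.float64(0.004), 'ft': array([ 0.25, -0.32, -1.95]), 'tq': array([-0.063, -0.062, -0.002])}
{'clock': 16.4, 'tipx': np.float64(3.1), 'tipy': np.float64(-20.0), 'tipz': np.float64(11.1), 'yawerr': np.float64(0.003), 'ft': array([-0.  ,  0.52, -2.69]), 'tq': array([-0.078,  0.034,  0.031])}
```

```bash
J='python3 -m jog'; for k in 1; do $J '[{"grip":1,"slide":[0,0,0.07],"yaw":0},{"grip":1,"slide":[0,0,0],"yaw":0}]' >/dev/null; python3 st.py; $J '[{"grip":1,"slide":[0,0,0.07],"yaw":0},{"grip":1,"slide":[0,0,0],"yaw":0}]' >/dev/null; python3 st.py; $J '[{"grip":1,"slide":[0,0,0.07],"yaw":0},{"grip":1,"slide":[0,0,0],"yaw":0}]' >/dev/null; python3 st.py; done
```

```text
{'clock': 16.6, 'tipx': np.float64(3.1), 'tipy': np.float64(-20.1), 'tipz': np.float64(10.4), 'yawerr': np.float64(0.003), 'ft': array([-0.03,  0.62, -1.79]), 'tq': array([-0.066, -0.001, -0.023])}
{'clock': 16.8, 'tipx': np.float64(3.3), 'tipy': np.float64(-20.2), 'tipz': np.float64(9.9), 'yawerr': np.float64(0.003), 'ft': array([-0.33, -0.91,  0.31]), 'tq': array([-0.098,  0.175,  0.008])}
{'clock': 17.0, 'tipx': np.float64(3.4), 'tipy': np.float64(-20.6), 'tipz': np.float64(9.5), 'yawerr': np.float64(0.002), 'ft': array([-2.52, -1.68,  5.51]), 'tq': array([-0.125,  0.693,  0.112])}
```

```bash
J='python3 -m jog'; $J '[{"grip":1,"slide":[0,0,-0.04],"yaw":0},{"grip":1,"slide":[-0.8,0,0.015],"yaw":0},{"grip":1,"slide":[-0.8,0,0.015],"yaw":0}]' >/dev/null; python3 st.py; $J '[{"grip":1,"slide":[-0.8,0,0.015],"yaw":0},{"grip":1,"slide":[-0.8,0,0.015],"yaw":0}]' >/dev/null; python3 st.py
```

```text
{'clock': 17.3, 'tipx': np.float64(3.3), 'tipy': np.float64(-36.0), 'tipz': np.float64(9.2), 'yawerr': np.float64(0.004), 'ft': array([-0.65,  2.67,  0.53]), 'tq': array([ 0.665, -0.052, -0.007])}
{'clock': 17.5, 'tipx': np.float64(3.3), 'tipy': np.float64(-52.8), 'tipz': np.float64(8.9), 'yawerr': np.float64(0.003), 'ft': array([0.41, 1.97, 0.78]), 'tq': array([ 0.714, -0.032,  0.028])}
```

```bash
J='python3 -m jog'; $J '[{"grip":1,"slide":[-0.8,0,0.015],"yaw":0},{"grip":1,"slide":[-0.8,0,0.015],"yaw":0},{"grip":1,"slide":[-0.8,0,0.015],"yaw":0}]' >/dev/null; python3 st.py; $J '[{"grip":1,"slide":[-0.8,0,0.015],"yaw":0},{"grip":1,"slide":[-0.7,0,0.015],"yaw":0},{"grip":1,"slide":[0,0,0],"yaw":0}]' >/dev/null; python3 st.py; python3 ch.py scene .0375
```

```text
{'clock': 17.8, 'tipx': np.float64(3.3), 'tipy': np.float64(-76.8), 'tipz': np.float64(8.4), 'yawerr': np.float64(0.003), 'ft': array([1.16, 2.53, 0.11]), 'tq': array([ 0.749, -0.081,  0.022])}
{'clock': 18.1, 'tipx': np.float64(3.4), 'tipy': np.float64(-92.9), 'tipz': np.float64(8.3), 'yawerr': np.float64(0.001), 'ft': array([-2.39, -2.81,  4.25]), 'tq': array([-0.621,  0.439,  0.077])}
scene 0.79 189 x 45 y 73
scene 0.68 414 x 213 y -191
scene 0.66 81 x -4 y -138
scene 0.63 136 x -52 y 136
scene 0.63 155 x -49 y 78
scene 0.62 222 x 50 y -127
scene 0.61 192 x 46 y 130
scene 0.56 150 x -8 y 78
scene 0.51 177 x -6 y 122
```

```bash
J='python3 -m jog'; $J '[{"grip":1,"slide":[0,0,-2],"yaw":0},{"grip":1,"slide":[0,0,-4],"yaw":0},{"grip":1,"slide":[0,0,-4],"yaw":0},{"grip":1,"slide":[4.6,-0.05,0],"yaw":0},{"grip":1,"slide":[4.6,-0.05,0],"yaw":0},{"grip":1,"slide":[4.6,0,0],"yaw":0},{"grip":1,"slide":[4.6,0,0],"yaw":0},{"grip":1,"slide":[4.6,0,0],"yaw":0}]' >/dev/null;  $J '[{"grip":1,"slide":[0,0,0],"yaw":0}]' >/dev/null; python3 st.py; cat > wl.py <<'E'
from st import *
c=manip.calibration('wrist'); cv2.imwrite('pics/wl.png',manip.camera('wrist'))
def f(uv,z):
    w=atz(c,uv,z);d=w[:2]-C;return '%.0f,%.0f'%(d@[np.cos(a),np.sin(a)]*1e3,d@[-np.sin(a),np.cos(a)]*1e3)
for m in manip.masks_of('chunk1','wrist'):
    if m['conf']<.3: continue
    v=np.argwhere(m['region']);lo=v.min(0);hi=v.max(0);mid=m['centre']
    print(round(m['conf'],2),lo,hi,'far',f([mid[0],lo[0]],.0505),'near',f([mid[0],hi[0]],.0505),'l',f([lo[1],mid[1]],.05),'r',f([hi[1],mid[1]],.05))
E
python3 wl.py; python3 ch.py scene,side .0315
```

```text
{'clock': 19.1, 'tipx': np.float64(-0.8), 'tipy': np.float64(147.2), 'tipz': np.float64(107.1), 'yawerr': np.float64(0.014), 'ft': array([-1.31, -0.  , -3.4 ]), 'tq': array([-0.027,  0.003, -0.022])}
0.89 [ 84 351] [141 407] far 43,148 near 46,108 l 26,119 r 67,120
0.69 [151 230] [206 284] far -47,99 near -49,55 l -66,77 r -24,77
0.68 [ 82 229] [136 281] far -44,148 near -46,110 l -64,117 r -26,118
0.66 [149 348] [205 401] far 42,102 near 45,57 l 25,78 r 66,79
0.61 [353 343] [386 351] far 31,-88 near 33,-127 l 29,-111 r 36,-111
0.6 [353 282] [386 287] far -25,-88 near -26,-128 l -29,-108 r -24,-108
0.59 [357 288] [369 289] far -22,-93 near -22,-107 l -23,-99 r -22,-99
scene 0.71 242 x 45 y 75
scene 0.69 226 x 37 y -128
scene 0.68 155 x -55 y 77
scene 0.67 189 x -9 y -123
scene 0.58 136 x 2 y 120
scene 0.51 259 x 44 y 135
scene 0.51 164 x -20 y 67
side 0.9 359 x -44 y 74
side 0.79 301 x 1 y 65
side 0.79 289 x -6 y -123
side 0.76 168 x 12 y 135
side 0.73 262 x -62 y 116
side 0.68 263 x 46 y 67
side 0.64 351 x 51 y -125
side 0.6 189 x 57 y 143
side 0.59 1230 x 152 y 354
side 0.58 412 x -42 y -115
```

```bash
python3 st.py; python3 wl.py | head -5
```

```text
{'clock': 19.4, 'tipx': np.float64(2.0), 'tipy': np.float64(137.4), 'tipz': np.float64(108.1), 'yawerr': np.float64(0.001), 'ft': array([-0.54,  0.07, -2.46]), 'tq': array([-0.111, -0.068, -0.049])}
0.94 [ 72 285] [ 87 336] far 1,145 near 1,135 l -19,137 r 17,138
0.92 [ 70 350] [125 407] far 45,147 near 47,109 l 27,139 r 67,139
0.82 [136 347] [191 400] far 44,101 near 46,58 l 27,78 r 67,78
0.77 [140 227] [194 280] far -47,98 near -49,55 l -65,79 r -25,79
0.76 [ 68 221] [123 278] far -43,148 near -46,110 l -64,140 r -24,140
```

```bash
python3 - <<'E'
import cv2,numpy as np
im=cv2.imread('pics/w4.png',0).astype(int)
for u in (160,480): print(u,im[82:124,u].tolist())
from st import *
c=manip.calibration('wrist');G=np.array(manip.get_obs()['position'])-[0,0,.054]
for ph in(19,21,23):
    p=np.radians(18.5-ph)-0; th=np.pi/2+a; f=np.array([np.cos(th),np.sin(th),0]);X=np.array([np.sin(th),-np.cos(th),0]);Z=np.array([0,0,1.])
    h=f*np.cos(p)+Z*np.sin(p);t=f*np.sin(p)-Z*np.cos(p)
    print(ph,'pred ends/rows',proj(c,[G+h*q-t*.006+X*s for q in(.079,.091) for s in(-.063,.063)]+[G+h*.079+t*.006-X*.063]).round().tolist())
E
```

```text
160 [124, 126, 123, 123, 125, 118, 94, 90, 96, 99, 101, 102, 107, 107, 107, 107, 107, 107, 107, 110, 108, 106, 105, 107, 104, 105, 102, 105, 103, 104, 106, 103, 99, 96, 89, 80, 72, 99, 123, 128, 128, 128]
480 [171, 171, 172, 171, 170, 163, 120, 114, 107, 120, 144, 152, 156, 156, 158, 158, 158, 158, 157, 156, 156, 158, 157, 161, 160, 159, 161, 160, 159, 160, 160, 160, 150, 144, 137, 124, 115, 145, 167, 171, 171, 172]
19 pred ends/rows [[118.0, 97.0], [509.0, 98.0], [111.0, 57.0], [515.0, 58.0], [136.0, 95.0]]
21 pred ends/rows [[123.0, 96.0], [505.0, 97.0], [117.0, 57.0], [510.0, 58.0], [140.0, 96.0]]
23 pred ends/rows [[127.0, 95.0], [500.0, 96.0], [122.0, 57.0], [505.0, 58.0], [144.0, 97.0]]
```

Comparing the bar's rows with the projection puts the tips about 8 mm nearer the gripper than I assumed, and where the first row ended up agrees. I correct the offset. The gap behind row 2 runs from 100 to 109 mm, so I aim for 103.5.

```bash
sed -i 's/\.0815/.0735/g' st.py; J='python3 -m jog'; $J '[{"grip":1,"slide":[-1.3,0,0],"yaw":0},{"grip":1,"slide":[-1.3,0,0],"yaw":0},{"grip":1,"slide":[0,0,1.8],"yaw":0},{"grip":1,"slide":[0,0,1.8],"yaw":0},{"grip":1,"slide":[0,0,1.7],"yaw":0},{"grip":1,"slide":[0,0,0],"yaw":0},{"grip":1,"slide":[0,0,0],"yaw":0}]' >/dev/null; python3 st.py; $J '[{"grip":1,"slide":[0,0,0.2],"yaw":0},{"grip":1,"slide":[0,0,0.1],"yaw":0}]' >/dev/null; python3 st.py;  $J '[{"grip":1,"slide":[0,0,0.15],"yaw":0},{"grip":1,"slide":[0,0,0],"yaw":0}]' >/dev/null; python3 st.py
```

```text
{'clock': 20.2, 'tipx': np.float64(2.1), 'tipy': np.float64(103.8), 'tipz': np.float64(55.6), 'yawerr': np.float64(0.002), 'ft': array([-0.03, -0.1 , -1.66]), 'tq': array([-0.035,  0.044,  0.011])}
{'clock': 20.4, 'tipx': np.float64(2.2), 'tipy': np.float64(104.8), 'tipz': np.float64(52.9), 'yawerr': np.float64(0.003), 'ft': array([-0.  , -0.63, -3.32]), 'tq': array([-0.102,  0.023, -0.023])}
{'clock': 20.6, 'tipx': np.float64(1.8), 'tipy': np.float64(105.0), 'tipz': np.float64(50.7), 'yawerr': np.float64(0.003), 'ft': array([ 0.38, -0.17, -2.92]), 'tq': array([-0.029, -0.022,  0.001])}
```

```bash
J='python3 -m jog'; $J '[{"grip":1,"slide":[-0.1,0,0.1],"yaw":0},{"grip":1,"slide":[0,0,0.05],"yaw":0}]' >/dev/null; python3 st.py; $J '[{"grip":1,"slide":[0,0,0.1],"yaw":0},{"grip":1,"slide":[0,0,0.05],"yaw":0}]' >/dev/null; python3 st.py;  $J '[{"grip":1,"slide":[0,0,0.15],"yaw":0},{"grip":1,"slide":[0,0,0],"yaw":0}]' >/dev/null; python3 st.py; $J '[{"grip":1,"slide":[0,0,0.15],"yaw":0},{"grip":1,"slide":[0,0,0],"yaw":0}]' >/dev/null; python3 st.py
```

```text
{'clock': 20.8, 'tipx': np.float64(1.8), 'tipy': np.float64(103.7), 'tipz': np.float64(49.1), 'yawerr': np.float64(0.003), 'ft': array([-0.2 ,  0.09, -2.27]), 'tq': array([-0.083,  0.017, -0.009])}
{'clock': 21.0, 'tipx': np.float64(1.7), 'tipy': np.float64(103.9), 'tipz': np.float64(47.5), 'yawerr': np.float64(0.003), 'ft': array([ 0.47,  0.44, -3.31]), 'tq': array([-0.091,  0.012,  0.002])}
{'clock': 21.2, 'tipx': np.float64(1.7), 'tipy': np.float64(103.9), 'tipz': np.float64(45.9), 'yawerr': np.float64(0.003), 'ft': array([ 0.16, -0.11, -2.18]), 'tq': array([-0.08 ,  0.009, -0.049])}
{'clock': 21.4, 'tipx': np.float64(1.7), 'tipy': np.float64(103.9), 'tipz': np.float64(44.5), 'yawerr': np.float64(0.003), 'ft': array([ 0.29, -0.93, -2.53]), 'tq': array([-0.054,  0.052,  0.026])}
```

```bash
J='python3 -m jog'; $J '[{"grip":1,"slide":[0,0,0.4],"yaw":0},{"grip":1,"slide":[0,0,0.5],"yaw":0},{"grip":1,"slide":[0,0,0.5],"yaw":0},{"grip":1,"slide":[0,0,0],"yaw":0}]' >/dev/null; python3 st.py; $J '[{"grip":1,"slide":[0,0,0.5],"yaw":0},{"grip":1,"slide":[0,0,0.5],"yaw":0},{"grip":1,"slide":[0,0,0.4],"yaw":0},{"grip":1,"slide":[0,0,0],"yaw":0}]' >/dev/null; python3 st.py;  $J '[{"grip":1,"slide":[-0.4,0,0],"yaw":0},{"grip":1,"slide":[-0.8,0,0],"yaw":0},{"grip":1,"slide":[-0.9,0,0],"yaw":0},{"grip":1,"slide":[-0.9,0,0],"yaw":0}]' >/dev/null; python3 st.py
```

```text
{'clock': 21.8, 'tipx': np.float64(1.3), 'tipy': np.float64(103.8), 'tipz': np.float64(29.7), 'yawerr': np.float64(0.003), 'ft': array([ 0.47,  0.24, -2.62]), 'tq': array([-0.109,  0.048,  0.005])}
{'clock': 22.2, 'tipx': np.float64(1.5), 'tipy': np.float64(103.8), 'tipz': np.float64(15.9), 'yawerr': np.float64(0.003), 'ft': array([-0.76,  0.14, -1.82]), 'tq': array([-0.075, -0.043,  0.008])}
{'clock': 22.6, 'tipx': np.float64(2.0), 'tipy': np.float64(72.7), 'tipz': np.float64(16.8), 'yawerr': np.float64(0.002), 'ft': array([ 0.21, -0.3 , -2.12]), 'tq': array([ 0.018,  0.007, -0.023])}
```

```bash
J='python3 -m jog'; $J '[{"grip":1,"slide":[-0.9,0,0.05],"yaw":0},{"grip":1,"slide":[-0.9,0,0.05],"yaw":0},{"grip":1,"slide":[-0.9,0,0.05],"yaw":0},{"grip":1,"slide":[-0.9,0,0],"yaw":0},{"grip":1,"slide":[-0.9,0,0],"yaw":0},{"grip":1,"slide":[-0.6,0,0],"yaw":0},{"grip":1,"slide":[0,0,0],"yaw":0}]' >/dev/null; python3 st.py; $J '[{"grip":1,"slide":[0,0,-1],"yaw":0},{"grip":1,"slide":[0,0,-3],"yaw":0},{"grip":1,"slide":[0,0,-3],"yaw":0},{"grip":1,"slide":[0,0,-3],"yaw":0},{"grip":1,"slide":[0,0,-2],"yaw":0},{"grip":1,"slide":[0,0,0],"yaw":0}]' >/dev/null; python3 st.py; python3 ch.py scene,side .0315
```

```text
{'clock': 23.3, 'tipx': np.float64(2.2), 'tipy': np.float64(21.7), 'tipz': np.float64(15.2), 'yawerr': np.float64(0.002), 'ft': array([ 0.32, -0.44, -2.61]), 'tq': array([-0.127,  0.032, -0.007])}
{'clock': 23.9, 'tipx': np.float64(3.2), 'tipy': np.float64(23.4), 'tipz': np.float64(138.4), 'yawerr': np.float64(0.004), 'ft': array([-0.05, -0.39, -2.58]), 'tq': array([-0.103, -0.025, -0.018])}
scene 0.8 244 x 40 y 133
scene 0.75 188 x 43 y -123
scene 0.7 157 x -12 y -10
scene 0.64 236 x 43 y -5
scene 0.58 124 x -45 y -125
scene 0.5 182 x -5 y 126
scene 0.48 193 x -18 y -124
scene 0.46 139 x -59 y 145
side 0.87 369 x 51 y -125
side 0.85 353 x 0 y -14
side 0.83 276 x 44 y 116
side 0.75 320 x -56 y 112
side 0.68 272 x 1 y 119
side 0.68 312 x 48 y -4
side 0.61 405 x -54 y -9
side 0.59 436 x -45 y -124
side 0.57 304 x -7 y -123
```

Nine chunks now show in three rows, at about y = +126, −8 and −124 mm, all single-layer and within reach of their marks. Next I take the rake back.

```bash
J='python3 -m jog'; $J '[{"grip":1,"slide":[-2.5,0.2,0],"yaw":0},{"grip":1,"slide":[-4.3,0.35,0],"yaw":0},{"grip":1,"slide":[-4.3,0.35,0],"yaw":0},{"grip":1,"slide":[-4.3,0.35,0],"yaw":0},{"grip":1,"slide":[-4.3,0.35,0],"yaw":0},{"grip":1,"slide":[-4.3,0.35,0],"yaw":0},{"grip":1,"slide":[-4.3,0.35,0],"yaw":0},{"grip":1,"slide":[0,0,0],"yaw":-0.05}]'; $J '[{"grip":1,"slide":[0,0,0],"yaw":-0.05},{"grip":1,"slide":[0,0,3],"yaw":0},{"grip":1,"slide":[0,0,3],"yaw":0},{"grip":1,"slide":[0,0,3],"yaw":0},{"grip":1,"slide":[0,0,2.5],"yaw":0},{"grip":1,"slide":[0,0,0],"yaw":0},{"grip":1,"slide":[0,0,0],"yaw":0}]' 20
```

```text
clock: 24.9
position: [0.5355, -0.2789, 0.2699]
ee_rot: [0.72, 0.694, -0.002, 0.0]
ft_force: [-0.8, 0.2, -2.5]
grip_width: 0.249
grasp_force: 81.3
clock: 25.6
position: [0.5381, -0.2722, 0.1559]
ee_rot: [0.699, 0.715, -0.001, -0.001]
ft_force: [0.6, 0.3, -2.4]
grip_width: 0.243
grasp_force: 81.0
```

```bash
J='python3 -m jog'; $J '[{"grip":1,"slide":[0,0,0.8],"yaw":0},{"grip":1,"slide":[0,0,0.6],"yaw":0},{"grip":1,"slide":[0,0,0.3],"yaw":0},{"grip":1,"slide":[0,0,0.2],"yaw":0}]' 20;  $J '[{"grip":1,"slide":[0,0,0.2],"yaw":0},{"grip":1,"slide":[0,0,0.2],"yaw":0}]' 20
```

```text
clock: 26.0
position: [0.5384, -0.272, 0.137]
ee_rot: [0.699, 0.715, 0.0, -0.0]
ft_force: [0.0, -0.4, -2.4]
grip_width: 0.246
grasp_force: 81.2
clock: 26.2
position: [0.5385, -0.2731, 0.1342]
ee_rot: [0.699, 0.715, 0.0, 0.001]
ft_force: [-3.9, -2.7, 13.1]
grip_width: 0.243
grasp_force: 83.5
```

```bash
J='python3 -m jog'; $J '[{"grip":1,"slide":[0,0,-0.12],"yaw":0},{"grip":0.5,"slide":[0,0,0],"yaw":0},{"grip":0.5,"slide":[0,0,0],"yaw":0}]' 20;  $J '[{"grip":1,"slide":[0,0,0],"yaw":0},{"grip":1,"slide":[0,0,0],"yaw":0}]' 20
```

```text
clock: 26.5
position: [0.5385, -0.2724, 0.1348]
ee_rot: [0.699, 0.715, 0.0, 0.0]
ft_force: [-1.8, -1.1, 4.0]
grip_width: 0.253
grasp_force: 37.2
clock: 26.7
position: [0.5385, -0.2725, 0.1347]
ee_rot: [0.699, 0.715, 0.0, 0.0]
ft_force: [-0.9, -1.8, 6.0]
grip_width: 0.253
grasp_force: 37.4
```

```bash
J='python3 -m jog'; $J '[{"grip":0.48,"slide":[0,0,0],"yaw":0},{"grip":0.48,"slide":[0,0,0],"yaw":0}]' 20;  $J '[{"grip":0.48,"slide":[0,0,0.3],"yaw":0},{"grip":0.48,"slide":[0,0,0.3],"yaw":0},{"grip":0.48,"slide":[0,0,0],"yaw":0}]' 20
```

```text
clock: 26.9
position: [0.5384, -0.2716, 0.134]
ee_rot: [0.699, 0.715, 0.0, -0.0]
ft_force: [-0.4, 0.1, -0.2]
grip_width: 0.26
grasp_force: 0.0
clock: 27.2
position: [0.5384, -0.2717, 0.1277]
ee_rot: [0.699, 0.715, -0.0, -0.0]
ft_force: [0.8, 0.0, -0.9]
grip_width: 0.257
grasp_force: 0.4
```

```bash
python3 - <<'E'
from fit import *
V=[]
for n in('scene','side'):
    c=manip.calibration(n);manip.camera(n);m=manip.masks_of('rake',n);print(n,[(round(k['conf'],2),k['region'].sum()) for k in m[:3]]);V.append((c,m[0]['region']))
r=fit(RAKE,V,np.array([.536,-.272,0,1.59]));print('lying',r)
def pitched(d):
    p=np.radians(d); Rm=R.from_euler('y',p).as_matrix() # about grip
    return [(P-g)@Rm.T+g for P in RAKE]
for d in(5,10,15,20): print(d,fit(pitched(d),V,np.array([.536,-.272,.03*d/20,1.59]))[0:2])
E
```

```text
scene [(0.67, np.int64(1022)), (0.67, np.int64(247))]
side [(0.89, np.int64(1882)), (0.7, np.int64(303))]
lying (array([ 0.53812758, -0.30910676, -0.00176511,  1.60881979]), np.float64(0.26735072082637723))
5 (array([ 0.53637651, -0.30636726, -0.00194333,  1.62663132]), np.float64(0.31105274442538594))
10 (array([ 0.53390947, -0.30410747, -0.00513892,  1.64203246]), np.float64(0.39729993446793743))
15 (array([ 0.53593652, -0.29997254, -0.01061884,  1.64811706]), np.float64(0.4806526229543734))
20 (array([ 0.53682577, -0.29786655, -0.01092908,  1.63966003]), np.float64(0.5495153655267999))
```

The fit with the lying pose has the best overlap and its height is about 0, so the rake has already settled on its tines and butt. I open the gripper and go up.

```bash
J='python3 -m jog'; $J '[{"grip":0.3,"slide":[0,0,0],"yaw":0},{"grip":0,"slide":[0,0,0],"yaw":0},{"grip":-1,"slide":[0,0,0],"yaw":0},{"grip":-1,"slide":[0,0,0],"yaw":0},{"grip":-1,"slide":[0,0,-2],"yaw":0},{"grip":-1,"slide":[0,0,-4],"yaw":0},{"grip":-1,"slide":[0,0,-4.5],"yaw":0},{"grip":-1,"slide":[0,0,-4.5],"yaw":0}]'; $J '[{"grip":-1,"slide":[0,0,-4],"yaw":0},{"grip":-1,"slide":[-4,0,0],"yaw":0},{"grip":-1,"slide":[-4,0,0],"yaw":0},{"grip":-1,"slide":[-4,0,0],"yaw":0},{"grip":-1,"slide":[-4,0,0],"yaw":0},{"grip":-1,"slide":[0,0,0],"yaw":0}]'
python3 - <<'E'
from fit import *
V=[]
ims=[]
for n in('scene','side'):
    c=manip.calibration(n);ims.append(manip.camera(n));m=manip.masks_of('rake',n);V.append((c,m[0]['region']))
    for t_,z in [('oil',.09),('salt',.04),('cup',.035),('heel',.04)]:
        k=manip.masks_of(t_,n); print(n,t_,k and np.round(atz(c,k[0]['centre'],z),3))
print('lying',fit(RAKE,V,np.array([.536,-.3,0,1.59])))
cv2.imwrite('pics/end.png',np.hstack([cv2.resize(ims[0][120:260,190:420],(400,244)),cv2.resize(ims[1][140:370,200:480],(400,244))]))
E
python3 ch.py scene,side .0315
```

```text
clock: 28.2
position: [0.538, -0.2721, 0.2799]
ee_rot: [0.699, 0.715, -0.0, -0.0]
ft_force: [0.7, 0.2, 0.3]
grip_width: 0.996
grasp_force: 0.0
clock: 28.8
position: [0.5388, -0.4378, 0.3174]
ee_rot: [0.702, 0.713, -0.002, -0.0]
ft_force: [-0.6, -0.5, 0.1]
grip_width: 0.997
grasp_force: 0.0
scene oil [0.469 0.357 0.09 ]
scene salt [ 0.742 -0.14   0.04 ]
scene cup [0.562 0.077 0.035]
scene heel [ 0.395 -0.349  0.04 ]
side oil [0.432 0.324 0.09 ]
side salt [ 0.731 -0.151  0.04 ]
side cup [ 0.737 -0.249  0.035]
side heel [ 0.395 -0.348  0.04 ]
lying (array([ 5.37418327e-01, -3.09797183e-01, -6.23426552e-04,  1.60969659e+00]), np.float64(0.1492989776224274))
scene 0.79 253 x 52 y -5
scene 0.77 247 x 48 y 124
scene 0.74 141 x -52 y 144
scene 0.7 170 x -51 y 2
scene 0.65 164 x 0 y 127
scene 0.62 148 x -56 y -133
scene 0.59 162 x -15 y -7
scene 0.5 214 x -12 y -116
scene 0.47 208 x 48 y -127
side 0.98 447 x -45 y -120
side 0.89 363 x -57 y 104
side 0.76 361 x -2 y -21
side 0.71 360 x 43 y -128
side 0.7 285 x 41 y 120
side 0.62 285 x -3 y -126
side 0.58 307 x 4 y 121
side 0.57 369 x -59 y -13
side 0.54 338 x 48 y -9
```

View pics/end.png

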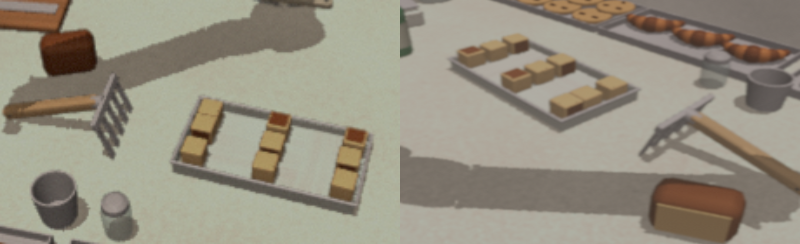

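Both views show three even rows in the pan, the rake lying tines down, and the cup, salt and heel standing where they were. The scene's cup position of (0.56, 0.08) is a false detection; the side view puts the cup where it began. I hand the job in.

```bash
python3 -c "
from workcell import manip
print(manip.hand_in())"
```

```text
the job is handed in; nothing more can be done
None
```

I handed the job in at about 30 s of the 69 s: nine chunks in three single-layer rows by the last camera check, the rake tines down on the counter about 3 cm from where it lay, nothing else seen to have moved; the hand-in returned no verdict.

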